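Roll a shaft blank into a V-block and seat it against the stop

TASK

Roll the round aluminium bar over the board, up the blue ramp and into the vee of the V-block, and slide it endwise along the vee until its end is against the brass stop plate. Do it all by pushing with the fingers: the bar is never picked up or carried. Leave the bar lying at rest in the vee, and leave the other things on the board where they are.

Things in the scene. Friction and masses are not known exactly. Their poses are not given: they have to be found in the camera images.
- round_bar: loose smooth round aluminium bar with a thin red band near each end, 36 mm in diameter, 150 mm long, 0.3 to 0.55 kg, lying on the board. Origin at its very middle (on its axis, half way along); its own y axis runs along the bar, x and z turn as it rolls. Polished and slippery (friction about 0.35); rolls easily and soon stops when left alone.
- v_block: V-block, screwed down. Origin on the board's top below the bottom of the vee; +x is the way the bar rolls in, y runs along the vee, z up. Blue ramp from the board at x = -57 mm to a lip 9 mm high at x = -12.5; then the dark vee (flanks 30 degrees, bottom 1.5 mm up at x = 0), then an upright blue wall from x = 21 to 45, 34 mm high (screw heads 38). All run from y = -65 to +75 mm.
- stop_face (a point): centre of the inner face of the brass stop plate that closes the +y end of the vee (at y = +75 mm in the V-block's frame). The plate is 8 mm thick, 36 mm high and spans x = -10 to 45 mm.
- seat (a point): where the bar's middle is when it lies home in the vee with its end on the stop: x = 0, y = 0, 22 mm above the board. The bar's other end then stands 10 mm out of the V-block.
- board: plywood board, 460 x 440 mm, 19 mm thick, lying fixed on top of an iron frame; it carries everything handled. Origin at the centre of its underside; its top is 40 mm above the bench (world z = 0.040).
- tape_measure: bystander on the board: black round pocket tape, 66 x 64 x 31 mm high, origin at the centre of its underside
- metal_bar: bystander on the board: square grey metal bar, 21 x 109 x 23 mm high, origin at the centre of its underside, long along its y
- stamp_pad: bystander on the board: grey stamp pad, 30 x 75 x 18 mm high, origin at the centre of its underside, long along its y

How it is judged:
By the outcome, as a careful person would: the job done as asked, in the order asked, and still so for the second after the job is handed in, with the robot touching nothing.
It also fails if it takes over 51 s, if anything falls off the work surface, if the arm or the gripper's body presses on something with over 40 N, if the wrist force passes 120 N, or if a joint passes its speed limit or range.

ROBOT

A 6-joint arm with a two-finger parallel gripper is mounted at the origin on a cart in front of the work surface, level with it; the furniture and walls round the work are solid. World frame = base frame: x ahead of the robot, y to its left, z up, the work surface at z = 0. Lengths are in m, angles in rad, forces in N, time in s.
With the tool pointing down it reaches from about 0.275 to 0.825 m from the base axis. Payload 5.2 kg.
Tool frame: the origin (TCP) lies between the finger pads; the fingertips stand robot.finger_overhang ahead of it and the grasp point (between the pads) lies 8 mm behind it (robot.finger_overhang is the distance from the TCP to the fingertips, in m); y points along the fingers, z is the direction in which the jaws open and shut, and the axes are right-handed (so a half turn about y gives the same grasp; the last joint's range is limited). The gripper opens to 93 mm and grips with 3 to 60 N. Pads are 15 mm wide; open, the fingers measure 128 mm over their backs; the gripper's body (75 mm by 188 mm) begins 65 mm behind the grasp point.
Start: joints at [-1.487, 0.259, 1.535, -0, 1.348, -0.203], TCP at [0.156, -0.528, 0.23] pointing down, gripper open.
Joint ranges: [-3.14, 3.14], [-0.91, 2.08], [0.19, 2.58], [-1.22, 4.36], [0.22, 2.71], [-3.12, 3.12]. Speed limits (rad/s): [2.57, 2.57, 3.14, 3.14, 3.14, 3.14].

INTERFACE

Orientations are given as a unit quaternion [x, y, z, w].
In Python, from bench import get_state, capture, get_calibration, ticket, robot gives the robot as it stands. The module is installed in compiled form; this text tells all that it offers.
- The arm moves only by the shell command python3 -m jog 'ROWS' [FORCE]. ROWS is JSON, one flat list of numbers, 5 for each row, row after row: the closure, from -1 (fully open) to 1 (shut), so that 0 is half open, then the shift along the tool's x, y, z in m, then the turn about the tool's y in rad. In form: [fingers, dx, dy, dz, turn, fingers, dx, dy, dz, turn, ...]. A call has 1 to 8 rows; each row is the pose to reach, as a shift and turn from the pose commanded when the call began, along the tool's axes at that moment; what a row does not reach only later rows make up. A row lasts 1/12 s, in which the tool goes at most 41.7 mm and 7.16 degrees, less where a joint would pass 70% of its speed; a pose out of reach is approached as far as the arm can. A call with a gripper value outside its range is refused whole. The fingers move at their own pace and stop on an object; FORCE is the grip in N (left out, the last holds). Time passes only in rows, so rows that repeat a pose let the fingers close. It gives the time, the measured TCP pose, the force and the opening at its end, in the units of the state.
- get_state(): the state, without advancing time (a new reading comes with each control period).
- capture(name): name is "side" or "top" or "wrist"; returns the picture (384x512x3 uint8, red, green, blue); there is no depth.
- get_calibration(name): a dict with "intrinsics" (3x3 intrinsics, pixels), "rvec" (rotation vector, rad) and "tvec" (3), from world to camera coordinates, as OpenCV has them. Camera axes: x right, y down, z forward; pixel columns grow to the right and rows downward; lengths in m; the calibration is good to about 2 mm. A picture is of the moment at which its call begins: read the wrist's pose just before it. get_calibration takes no time and is no camera call; for the wrist camera it gives the pose at the moment of the call.
- ticket.finish_job(): hands the job in, once; it reports no verdict.
The state is a dict: "time": time; "qpos": joint angles; "joint_velocities": joint speeds; "joint_torque": joint torques, N m; "eef_pos": TCP position; "orientation": TCP orientation; "contact_force": force on the tool from outside, world axes, zero at the start; "wrist_torque": the same for the moment, N m; "opening": finger opening in m.
Only numpy, scipy, OpenCV 4.12 (cv2) and the standard library are available. Lean on these libraries where they do the work, as an engineer would, in place of code of your own. Each camera call takes 0.05 s, during which the arm holds its last target.

## Working session

There is one attempt and no reset: what is moved stays moved. The work goes in short steps, Python scripts to look and compute and a shell command to move; the robot and the scene stay as the last step left them, time stands still between calls to the robot, and variables do not carry over. Pictures are saved under pics/ and viewed, and the job is handed in when it is done.

```bash
mkdir -p pics
python3 - <<'E'
from bench import get_state, capture, get_calibration, robot
import cv2
s=get_state();print(s);print(robot, robot.finger_overhang)
for n in("top","side","wrist"):
    c=get_calibration(n);print(n,c)
    cv2.imwrite(f"pics/{n}0.png",capture(n)[:,:,::-1])
E
```

```text
{'time': 0.0, 'qpos': array([-1.48677096e+00,  2.59312539e-01,  1.53609559e+00, -2.50959175e-05,
        1.34799558e+00, -2.02831077e-01]), 'joint_velocities': array([-0.00033568, -0.00207622,  0.0009634 , -0.00060999,  0.00088152,
        0.0007436 ]), 'joint_torque': array([-2.83992282e-03, -4.37312436e+01, -2.84004933e+01,  7.16276444e-02,
        4.11314028e-02, -1.13684316e-04]), 'eef_pos': array([ 0.1555678 , -0.5269807 ,  0.22882907]), 'orientation': array([-0.10104423,  0.70048518, -0.69920581,  0.10110298]), 'contact_force': array([-0.50751925,  0.4076203 ,  0.30031995]), 'wrist_torque': array([0.00975984, 0.01226942, 0.00155038]), 'opening': 0.09287088489716577}
<Robot object at 0x7fcb0878ba10> 0.011
top {'intrinsics': array([[488.55693016,   0.        , 259.91088426],
       [  0.        , 488.55693016, 193.39806668],
       [  0.        ,   0.        ,   1.        ]]), 'rvec': array([ 2.16680925, -2.1770933 ,  0.08599914]), 'tvec': array([0.21000153, 0.46163862, 1.10609752])}
side {'intrinsics': array([[461.68571402,   0.        , 253.63794639],
       [  0.        , 461.68571402, 193.09085791],
       [  0.        ,   0.        ,   1.        ]]), 'rvec': array([ 2.02452809,  0.03319155, -0.03740484]), 'tvec': array([-0.45273918,  0.16839107,  0.96405741])}
wrist {'intrinsics': array([[316.17986418,   0.        , 258.82391194],
       [  0.        , 316.17986418, 196.1424514 ],
       [  0.        ,   0.        ,   1.        ]]), 'rvec': array([-2.33530217,  1.74370117,  0.24068867]), 'tvec': array([-0.54992312, -0.0307701 ,  0.39008023])}
```

View pics/top0.png

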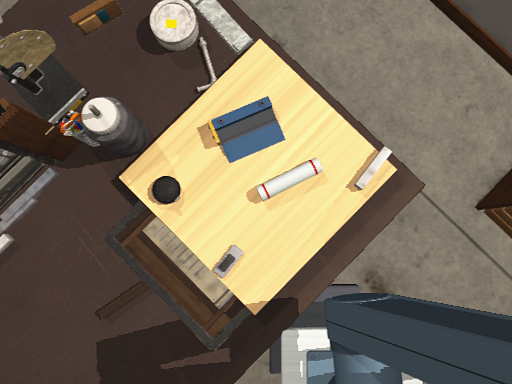

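View pics/side0.png

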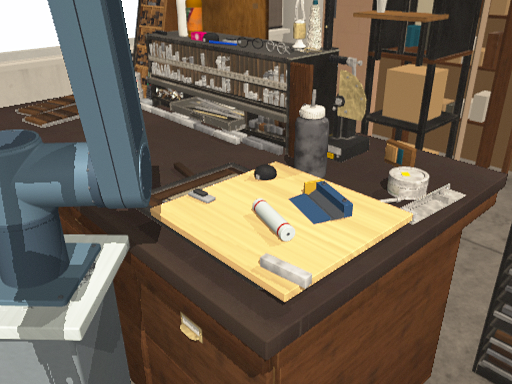

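View pics/wrist0.png

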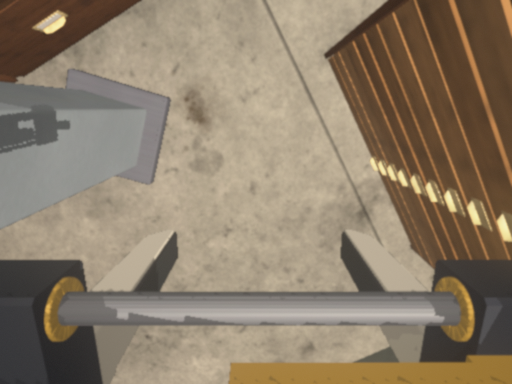

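```bash
cat > h.py <<'E'
import numpy as np,cv2
from bench import get_calibration
def ray(n,uv,z,c=None):
    c=c or get_calibration(n);R,_=cv2.Rodrigues(c["rvec"]);t=np.array(c["tvec"]).ravel()
    d=R.T@np.linalg.inv(c["intrinsics"])@np.array([uv[0],uv[1],1.]);o=-R.T@t
    return o+d*(z-o[2])/d[2]
def proj(n,P,c=None):
    c=c or get_calibration(n)
    return cv2.projectPoints(np.atleast_2d(np.array(P,float)),np.array(c["rvec"],float),np.array(c["tvec"],float),c["intrinsics"],None)[0][:,0]
E
python3 - <<'E'
import cv2,numpy as np
from h import *
im=cv2.imread("pics/top0.png");hsv=cv2.cvtColor(im,cv2.COLOR_BGR2HSV)
print("cam",ray("top",(256,192),0.04))
def comps(m,name,mn=15):
    k,l,st,ce=cv2.connectedComponentsWithStats(m.astype(np.uint8))
    for i in range(1,k):
        if st[i,4]>=mn:
            r=cv2.minAreaRect(np.argwhere(l==i)[:,::-1].astype(np.float32)); print(name,st[i],ce[i].round(1),np.round(cv2.boxPoints(r),1).tolist())
H,S,V=[hsv[:,:,i].astype(int) for i in range(3)]
roi=np.zeros(H.shape,bool);roi[60:290,125:400]=1
comps(roi&((H<8)|(H>172))&(S>120)&(V>90),"red",5)
comps(roi&(H>95)&(H<125)&(S>90),"blue",40)
comps(roi&(S<60)&(V>110),"grey",40)
comps(roi&(V<50),"blk",60)
cv2.imwrite("pics/topz.png",cv2.resize(im[80:230,140:340],None,fx=4,fy=4,interpolation=cv2.INTER_CUBIC))
im=cv2.imread("pics/side0.png")
cv2.imwrite("pics/sidez.png",cv2.resize(im[150:290,220:420],None,fx=4,fy=4,interpolation=cv2.INTER_CUBIC))
E
```

```text
cam [0.46420918 0.21651219 0.04      ]
red [309 160   9  14  29] [313.4 166.3] [[309.0, 160.0], [310.79998779296875, 159.0], [318.0, 172.5], [316.20001220703125, 173.39999389648438]]
red [262 184   8  15  29] [265.6 190.8] [[261.6000061035156, 184.1999969482422], [263.20001220703125, 183.39999389648438], [269.6000061035156, 197.3000030517578], [268.0, 198.0]]
blue [212  97  60  34 654] [241.5 113.4] [[211.10000610351562, 119.80000305175781], [267.3999938964844, 96.0999984741211], [271.79998779296875, 106.80000305175781], [215.60000610351562, 130.39999389648438]]
blue [ 223  122   62   40 1134] [253.2 141.8] [[221.89999389648438, 144.6999969482422], [277.1000061035156, 121.4000015258789], [284.3999938964844, 138.89999389648438], [229.3000030517578, 162.1999969482422]]
grey [197  60  20  31 151] [208.5  76.1] [[196.1999969482422, 89.4000015258789], [206.39999389648438, 58.79999923706055], [220.8000030517578, 63.599998474121094], [210.60000610351562, 94.19999694824219]]
grey [ 296   60  104  129 5740] [365.2  99.1] [[296.0, 60.0], [399.0, 60.0], [399.0, 188.0], [296.0, 188.0]]
grey [312
[... 842 characters left out ...]
260. ] [[212.1999969482422, 270.0], [233.3000030517578, 243.60000610351562], [243.3000030517578, 251.60000610351562], [222.1999969482422, 278.0]]
blk [202  60   9  23  60] [206.2  69.5] [[201.39999389648438, 60.20000076293945], [204.8000030517578, 59.099998474121094], [211.5, 81.30000305175781], [208.10000610351562, 82.30000305175781]]
blk [125  89  82  81 373] [147.9 139.7] [[114.0, 157.8000030517578], [195.10000610351562, 78.0], [206.1999969482422, 89.19999694824219], [125.0, 169.0]]
blk [153 176  27  28 336] [164.5 190.7] [[147.5, 189.5], [166.0, 171.0], [184.5, 189.5], [166.0, 208.0]]
blk [125 185  25  25 167] [132.  197.2] [[118.5, 191.5], [125.0, 185.0], [149.0, 209.0], [142.5, 215.5]]
```

View pics/topz.png

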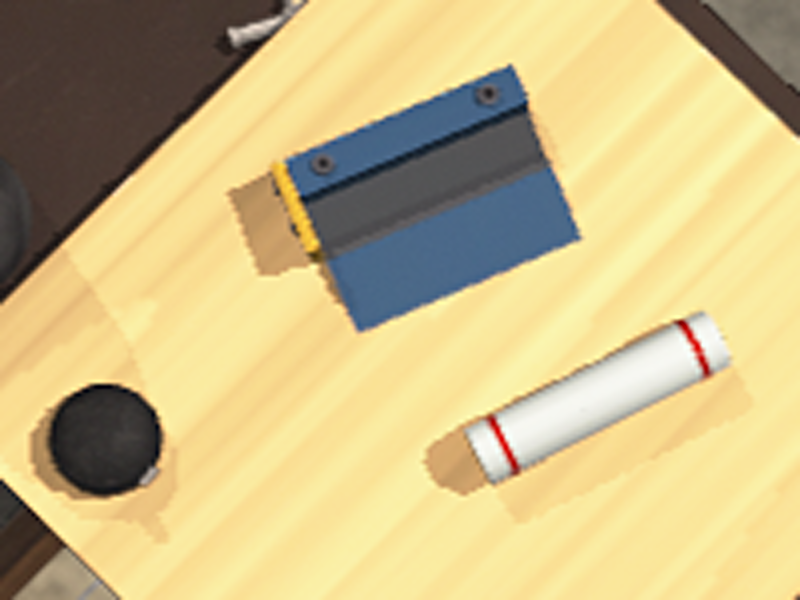

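View pics/sidez.png

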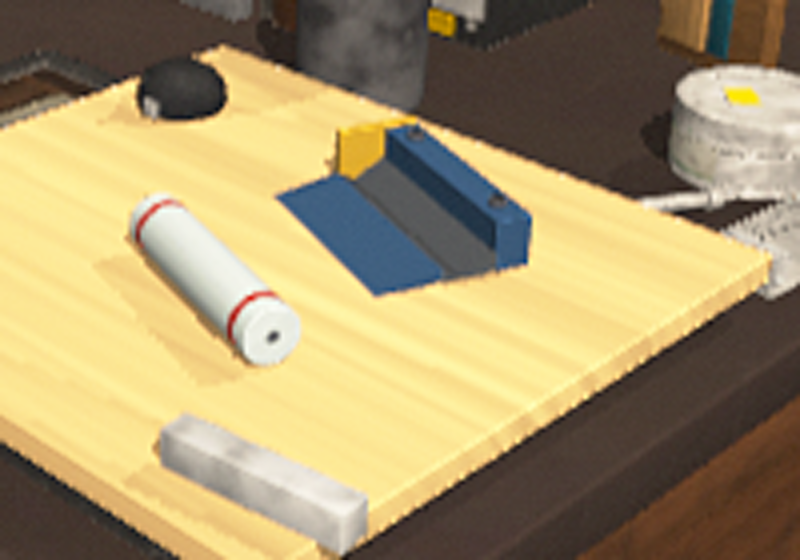

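Run:
```python
from h import *
pts=[((358,331),.040,(-57,75)),((580,239),.040,(-57,-65)),((512,66),.074,(45,-65)),((287,160),.074,(45,75)),((527,104),.074,(21,-65)),((302,198),.074,(21,75)),((548,170),.049,(-12.5,-65))]
A=[];B=[]
for p,z,l in pts:
    w=ray("top",((p[0]+.5)/4-.5+140,(p[1]+.5)/4-.5+80),z);A.append([l[0]/1e3,l[1]/1e3]);B.append(w[:2]);
A=np.array(A);B=np.array(B)
a=A-A.mean(0);b=B-B.mean(0);th=np.arctan2((a[:,0]*b[:,1]-a[:,1]*b[:,0]).sum(),(a*b).sum())
R=np.array([[np.cos(th),-np.sin(th)],[np.sin(th),np.cos(th)]]);o=B.mean(0)-R@A.mean(0)
print("vblock",o,np.degrees(th));print("resid mm",((B-(A@R.T+o))*1e3).round(1).tolist())
# side check
T=lambda x,y,z:np.r_[R@[x,y]+o,z+.04]
P=[T(-.057,.075,0),T(-.057,-.065,0),T(.021,-.065,.034)];q=proj("side",P);print("side crop px",((q-[220,150])*4).round(0).tolist())
# bar
r1=ray("top",(265.6,190.8),.076);r2=ray("top",(313.4,166.3),.076)
e1=np.mean([[256,187],[262.6,200.2]],0);e2=np.mean([[316.8,156.6],[323.4,169.8]],0)
E1=ray("top",e1,.058);E2=ray("top",e2,.058);m=(r1+r2)/2;print("bar ends",E1,E2,np.linalg.norm(E1-E2),"mid",(E1+E2)/2,m)
d=r1-r2;print("bar y-dir deg",np.degrees(np.arctan2(d[1],d[0])),"vb y-dir",np.degrees(th)+90)
M=m[:2];print("bar in vb frame mm",(R.T@(M-o)*1e3).round(1))
for n,uv,z in(("metal",(373,168),.063),("stamp",(228.7,260.),.058),("tape",(165,190),.06)):
    w=ray("top",uv,z);print(n,w,"vb",(R.T@(w[:2]-o)*1e3).round())
```

```text
vblock [0.61130966 0.2312209 ] 22.5107122303632
resid mm [[2.5, -1.0], [1.4, 1.1], [-1.3, 0.7], [-0.4, -2.8], [-0.9, 1.7], [0.2, -2.1], [-1.6, 2.4]]
side crop px [[272.0, 194.0], [372.0, 297.0], [496.0, 221.0]]
bar ends [0.45893956 0.20885337 0.058     ] [0.52665989 0.07224235 0.058     ] 0.15247495918702592 mid [0.49279973 0.14054786 0.058     ] [0.49029888 0.14199303 0.076     ]
bar y-dir deg 116.9411108778441 vb y-dir 112.5107122303632
bar in vb frame mm [-146.   -36.1]
metal [ 0.51444188 -0.04472027  0.063     ] vb [-195. -218.]
stamp [0.31217172 0.27701302 0.058     ] vb [-259.  157.]
tape [0.46791872 0.41944301 0.06      ] vb [-60. 229.]
```

```bash
cat >> h.py <<'E'
from scipy.spatial.transform import Rotation as Ro
from bench import get_state
O=np.array([0.6113,0.2312]);TH=np.radians(22.51)
Rv=np.array([[np.cos(TH),-np.sin(TH)],[np.sin(TH),np.cos(TH)]])
def tovb(w): return (Rv.T@(np.array(w)[:2]-O))*1e3
def fromvb(x,y,z): return np.r_[Rv@[x/1e3,y/1e3]+O,.04+z/1e3]
def plan(x,y,z):
    "target TCP in vb mm (z above board)"
    s=get_state();R=Ro.from_quat(s["orientation"]).as_matrix()
    d=R.T@(fromvb(x,y,z)-s["eef_pos"])
    a=R.T@np.r_[Rv[:,1],0]  # wanted tool z in tool frame
    turn=np.arctan2(a[0],a[2])
    return d.round(4),round(float(turn),4)
def rep():
    s=get_state();p=s["eef_pos"];R=Ro.from_quat(s["orientation"]).as_matrix()
    print("t",round(s["time"],2),"vb",tovb(p).round(1),"h",round((p[2]-.04)*1e3,1),"F",s["contact_force"].round(1),"Fvb",(Rv.T@s["contact_force"][:2]).round(1),"open",round(s["opening"],4),"q",s["qpos"].round(2))
E
python3 - <<'E'
from h import *
rep();print(Ro.from_quat(get_state()["orientation"]).as_matrix().round(3));print(plan(-207,-36,150),plan(-207,-36,23))
E
```

```text
t 0.15 vb [-711.3 -526.1] h 189.0 F [0.  0.5 0.2] Fvb [0.2 0.4] open 0.0931 q [-1.49  0.26  1.54  0.    1.35 -0.2 ]
[[-0.959 -0.     0.283]
 [-0.283  0.001 -0.959]
 [-0.    -1.    -0.001]]
(array([-0.4496,  0.0399, -0.5407]), 3.0355) (array([-0.4495,  0.1669, -0.5405]), 3.0355)
```

```bash
python3 -m jog '[-1,-0.035,0,-0.041,-0.01,-1,-0.07,0,-0.082,-0.02,-1,-0.1,0,-0.12,-0.04,-1,-0.13,0,-0.16,-0.06,-1,-0.16,0,-0.195,-0.08,-1,-0.185,0,-0.225,-0.1,-1,-0.21,0,-0.255,-0.106,-1,-0.235,0,-0.285,-0.106]' 20; python3 -c "
from h import *
rep();print(plan(-207,-36,100))"
```

```text
time: 0.82
eef_pos: [0.2862, -0.2189, 0.2296]
orientation: [0.138, -0.694, 0.694, -0.138]
contact_force: [1.9, 0.2, -0.8]
opening: 0.0931
t 0.82 vb [-472.6 -291.3] h 189.6 F [ 1.9  0.2 -0.8] Fvb [ 1.8 -0.6] open 0.0931 q [-0.97 -0.1   1.93  0.    1.31  0.21]
(array([-0.2655,  0.0896, -0.2555]), 3.1409)
```

```bash
python3 -m jog '[-1,-0.03,0,-0.028,0,-1,-0.06,0,-0.056,0,-1,-0.09,0.01,-0.085,0,-1,-0.12,0.02,-0.115,0,-1,-0.15,0.03,-0.145,0,-1,-0.18,0.04,-0.175,0,-1,-0.21,0.05,-0.205,0,-1,-0.235,0.06,-0.23,0]' && python3 -m jog '[-1,-0.01,0.01,-0.01,0,-1,-0.01,0.01,-0.01,0,-1,-0.01,0.01,-0.01,0]'; python3 -c "
from h import *
rep();print(plan(-207,-36,23))
cv2.imwrite('pics/top1.png',__import__('bench').capture('top')[:,:,::-1])"
```

```text
time: 1.48
eef_pos: [0.414, 0.0803, 0.1705]
orientation: [0.138, -0.693, 0.694, -0.138]
contact_force: [0.8, -1.2, 0.6]
opening: 0.0926
time: 1.73
eef_pos: [0.4183, 0.0917, 0.16]
orientation: [-0.14, 0.693, -0.693, 0.138]
contact_force: [0.2, 0.1, 0.2]
opening: 0.0929
t 1.73 vb [-231.7  -55. ] h 120.0 F [0.2 0.1 0.2] Fvb [0.2 0. ] open 0.0929 q [-0.05  0.1   1.91 -0.    1.13  1.13]
(array([-0.0249,  0.097 , -0.0189]), -3.1388)
```

View pics/top1.png

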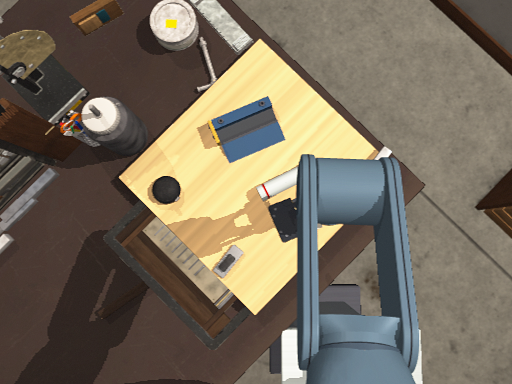

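The bar is undisturbed (left red band at about 265,190) and the gripper is standing behind it at about (300,215). Next I'll descend behind the bar.

```bash
python3 -m jog '[-1,-0.01,0.01,-0.01,0,-1,-0.022,0.03,-0.019,0,-1,-0.022,0.055,-0.019,0,-1,-0.022,0.08,-0.019,0,-1,-0.022,0.092,-0.019,0,-1,-0.022,0.097,-0.019,0,-1,-0.022,0.097,-0.019,0]'; python3 -c "
from h import *
rep();print(plan(-150,-36,23))
c=__import__('bench').capture
cv2.imwrite('pics/side2.png',c('side')[100:300,180:440,::-1].repeat(3,0).repeat(3,1))"
```

```text
time: 2.37
eef_pos: [0.4317, 0.1157, 0.0634]
orientation: [-0.138, 0.694, -0.694, 0.137]
contact_force: [-0.3, -0.5, -0.3]
opening: 0.093
t 2.37 vb [-210.1  -37.9] h 23.4 F [-0.3 -0.5 -0.3] Fvb [-0.4 -0.3] open 0.093 q [ 0.01  0.27  1.99 -0.    0.88  1.19]
(array([-0.0601,  0.0003, -0.0021]), 3.1393)
```

View pics/side2.png

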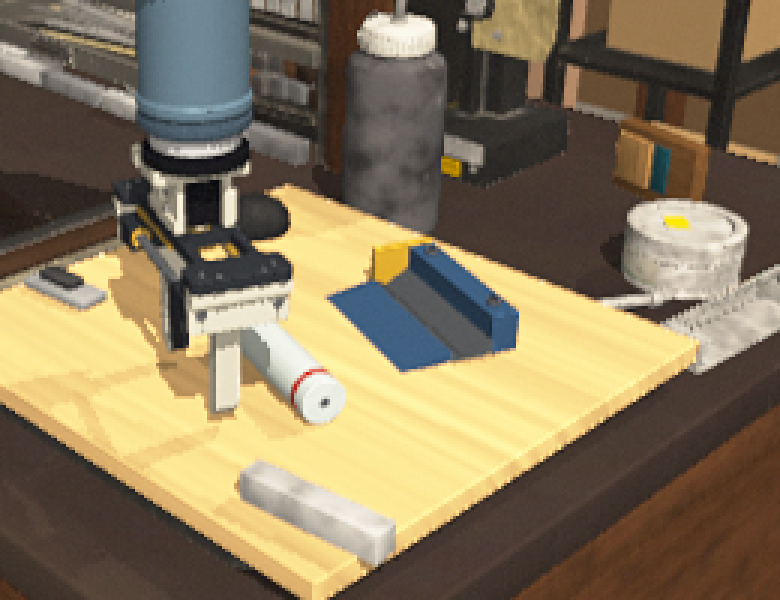

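The fingers stand behind the bar, spanning its length and clear of the ramp and metal bar. I'll start pushing.

```bash
python3 -m jog '[-1,-0.006,0,0,0,-1,-0.012,0,0,0,-1,-0.018,0,0,0,-1,-0.024,0,0,0,-1,-0.029,0,0,0,-1,-0.034,0,0,0,-1,-0.039,0,0,0,-1,-0.044,0,0,0]'; python3 -m jog '[-1,-0.005,0,0,0,-1,-0.010,0,0,0,-1,-0.015,0,0,0,-1,-0.020,0,0,0,-1,-0.025,0,0,0,-1,-0.030,0,0,0,-1,-0.035,0,0,0,-1,-0.040,0,0,0]';  python3 -c "
from h import *
rep();print(plan(-26,-36,23))
c=__import__('bench').capture
cv2.imwrite('pics/side3.png',c('side')[100:300,180:440,::-1].repeat(3,0).repeat(3,1))
cv2.imwrite('pics/top3.png',c('top')[60:260,130:390,::-1].repeat(3,0).repeat(3,1))"
```

```text
time: 3.08
eef_pos: [0.4732, 0.1342, 0.0636]
orientation: [-0.138, 0.694, -0.693, 0.138]
contact_force: [0.1, -0.1, -0.6]
opening: 0.0928
time: 3.75
eef_pos: [0.5102, 0.1494, 0.0637]
orientation: [-0.138, 0.694, -0.694, 0.138]
contact_force: [-0.4, 0.3, -0.0]
opening: 0.0931
t 3.75 vb [-124.7  -36.9] h 23.7 F [-0.4  0.3 -0. ] Fvb [-0.3  0.5] open 0.0931 q [0.07 0.4  1.79 0.   0.96 1.25]
(array([-0.0987,  0.0007, -0.0009]), 3.1415)
```

View pics/side3.png

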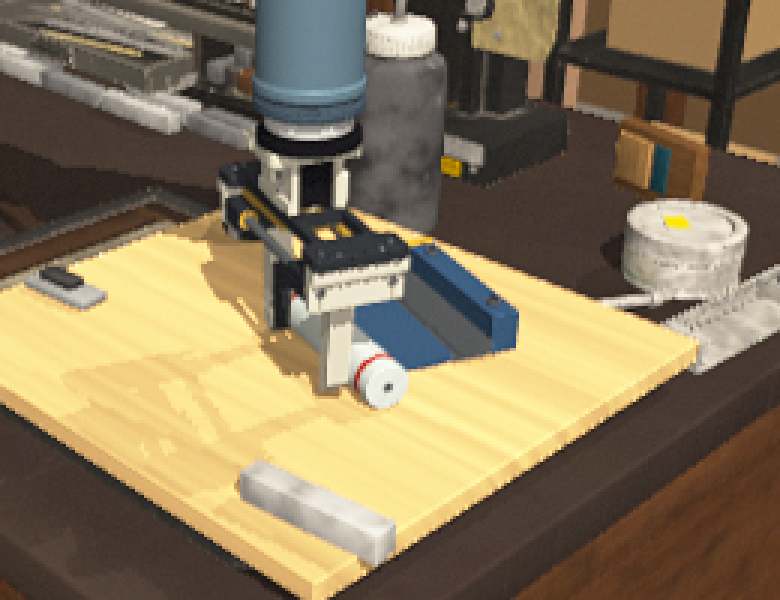

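View pics/top3.png

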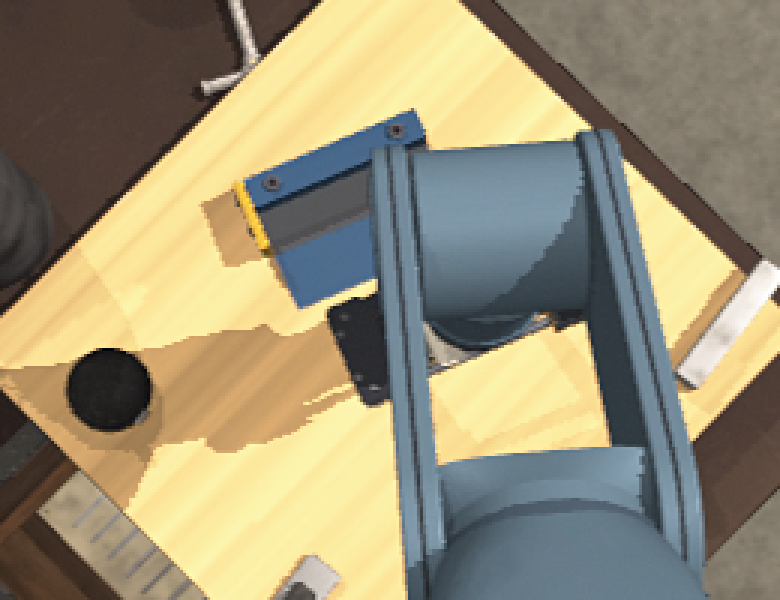

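The bar is squared up against both fingers at the foot of the ramp. I'll push it up.

```bash
python3 -m jog '[-1,-0.005,0,0,0,-1,-0.010,0,0,0,-1,-0.015,0,0,0,-1,-0.020,0,0,0,-1,-0.025,0,0,0,-1,-0.030,0,0,0,-1,-0.035,0,0,0,-1,-0.040,0,0,0]'; python3 -m jog '[-1,-0.005,0,0,0,-1,-0.010,0,0,0,-1,-0.014,0,0,0,-1,-0.018,0,0,0,-1,-0.022,0,0,0,-1,-0.026,0,0,0,-1,-0.030,0,0,0,-1,-0.034,0,0,0]';  python3 -c "
from h import *
rep();print(plan(-26,-36,23))
c=__import__('bench').capture
cv2.imwrite('pics/side4.png',c('side')[100:300,180:440,::-1].repeat(3,0).repeat(3,1))"
```

```text
time: 4.52
eef_pos: [0.5467, 0.1647, 0.0636]
orientation: [0.138, -0.693, 0.694, -0.138]
contact_force: [-5.8, -3.1, 4.3]
opening: 0.0929
time: 5.18
eef_pos: [0.5785, 0.1777, 0.0637]
orientation: [0.138, -0.694, 0.694, -0.138]
contact_force: [-3.5, -1.2, 1.3]
opening: 0.0932
t 5.18 vb [-50.8 -36.9] h 23.7 F [-3.5 -1.2  1.3] Fvb [-3.7  0.2] open 0.0932 q [ 0.11  0.51  1.6  -0.    1.03  1.29]
(array([-0.0248,  0.0007, -0.0009]), 3.1415)
```

View pics/side4.png

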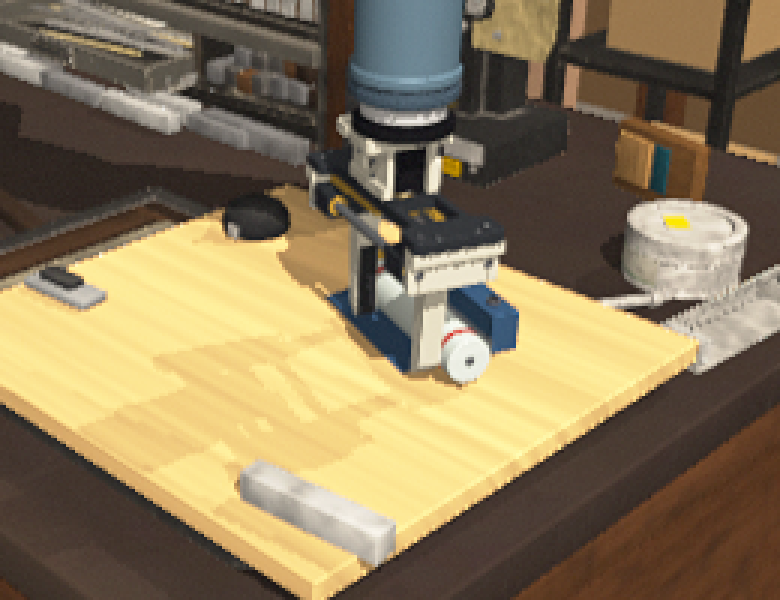

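```bash
python3 -m jog '[-1,-0.003,0,0,0,-1,-0.006,0,0,0,-1,-0.009,0,0,0,-1,-0.012,0,0,0,-1,-0.015,0,0,0,-1,-0.018,0,0,0,-1,-0.020,0,0,0,-1,-0.020,0,0,0]';  python3 -c "
from h import *
rep();print(plan(-26,-36,23))
c=__import__('bench').capture
cv2.imwrite('pics/side5.png',c('side')[100:300,180:440,::-1].repeat(3,0).repeat(3,1))"
```

```text
time: 5.9
eef_pos: [0.5973, 0.1854, 0.0637]
orientation: [-0.138, 0.694, -0.693, 0.138]
contact_force: [-0.0, 0.9, 0.5]
opening: 0.0931
t 5.9 vb [-30.4 -36.9] h 23.7 F [-0.   0.9  0.5] Fvb [0.3 0.8] open 0.0931 q [0.12 0.54 1.55 0.   1.06 1.3 ]
(array([-0.0044,  0.0007, -0.0009]), 3.1415)
```

View pics/side5.png

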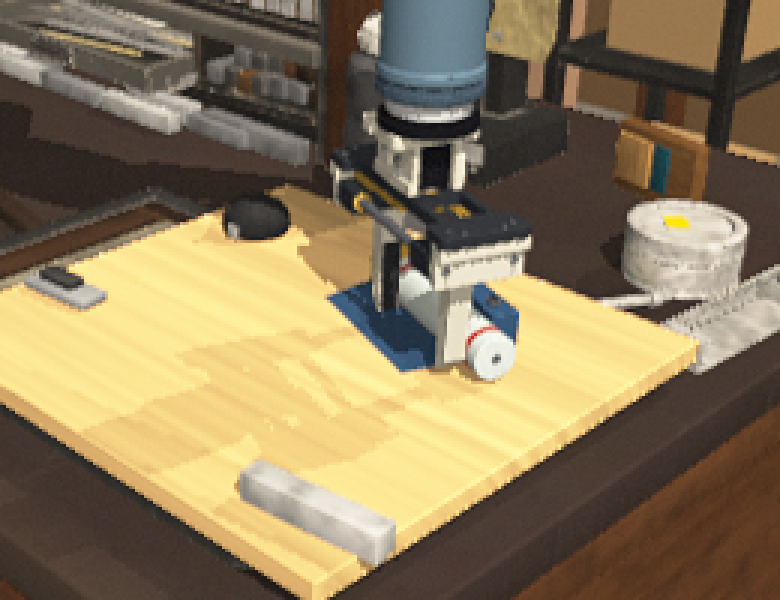

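The contact force is back to zero and the bar appears to have dropped into the vee. I'll back off, lift, move past the bar's free (-y) end and close the fingers, then measure.

```bash
python3 -m jog '[-1,0.008,0,0,0,-1,0.014,-0.01,0,0,-1,0.014,-0.04,0,0,-1,0.012,-0.07,0.02,0,1,0.0,-0.08,0.05,0,1,-0.013,-0.08,0.08,0,1,-0.026,-0.08,0.11,0,1,-0.031,-0.08,0.12,0]' 30;python3 -m jog '[1,0,0,0,0,1,0,0,0,0,1,0,0,0,0]';  python3 -c "
from h import *
rep()
c=__import__('bench').capture
a=c('side')[:,:,::-1];b=c('top')[:,:,::-1]
cv2.imwrite('pics/side6r.png',a);cv2.imwrite('pics/top6r.png',b)
cv2.imwrite('pics/side6.png',cv2.resize(a[130:270,270:420],None,fx=4,fy=4))
cv2.imwrite('pics/top6.png',cv2.resize(b[70:220,180:340],None,fx=4,fy=4))"
```

```text
time: 6.62
eef_pos: [0.6735, 0.0824, 0.1452]
orientation: [0.136, -0.693, 0.694, -0.138]
contact_force: [0.2, -1.4, 0.1]
opening: 0.0709
time: 6.87
eef_pos: [0.6696, 0.0873, 0.1436]
orientation: [-0.139, 0.694, -0.693, 0.138]
contact_force: [-0.1, 1.0, 0.2]
opening: 0.051
t 6.87 vb [  -1.2 -155.3] h 103.6 F [-0.1  1.   0.2] Fvb [0.3 0.9] open 0.051 q [-0.04  0.54  1.32  0.    1.28  1.14]
```

View pics/side6.png

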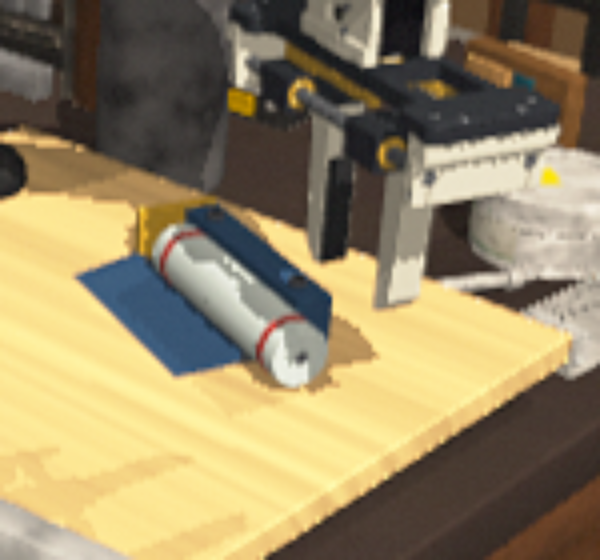

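View pics/top6.png

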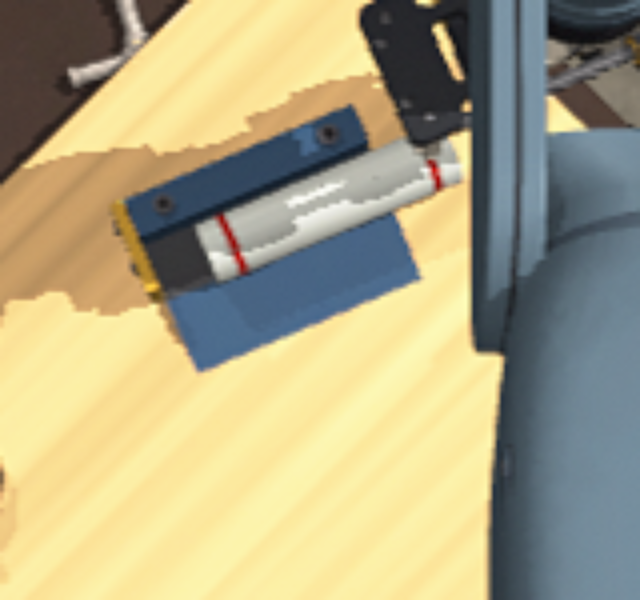

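```bash
python3 -m jog '[1,0,0,0,0,1,0,0,0,0,1,0,0,0,0,1,0,0,0,0,1,0,0,0,0,1,0,0,0,0,1,0,0,0,0,1,0,0,0,0]'; python3 -c "
from h import *
rep()
f=lambda x,y,z:print(tovb(ray('top',((x+.5)/4-.5+180,(y+.5)/4-.5+70),.04+z)).round(1))
f(197,225,.022);f(221,281,.022);f(233,244,.040);f(437,174,.040);f(450,163,.022)
f(137,236,.036);f(158,287,.036);print(plan(0,-150,30))"
```

```text
time: 7.63
eef_pos: [0.6712, 0.0861, 0.1437]
orientation: [0.138, -0.694, 0.694, -0.138]
contact_force: [-0.3, 0.5, 0.1]
opening: 0.0004
t 7.63 vb [  -0.2 -156.9] h 103.7 F [-0.3  0.5  0.1] Fvb [-0.1  0.6] open 0.0004 q [-0.04  0.54  1.32 -0.    1.28  1.14]
[18.2 41.7]
[-16.6  41.5]
[-3.8 27.8]
[-11.4 -91.6]
[  -4.5 -103.4]
[22.  75.1]
[-9.1 75.3]
(array([-0.0002,  0.0737, -0.0069]), 3.1415)
```

```bash
python3 -m jog '[1,0,0.025,0,0,1,0,0.05,0,0,1,0,0.07,0,0,1,0,0.079,0,0,1,0,0.079,-0.006,0,1,0,0.079,-0.012,0,1,0,0.079,-0.018,0,1,0,0.079,-0.024,0]';  python3 -c "
from h import *
rep()
c=__import__('bench').capture
a=c('side')[:,:,::-1]
cv2.imwrite('pics/side7.png',cv2.resize(a[130:270,270:420],None,fx=4,fy=4))"
```

```text
time: 8.3
eef_pos: [0.6628, 0.1093, 0.0665]
orientation: [0.137, -0.693, 0.694, -0.139]
contact_force: [0.7, -0.5, 0.5]
opening: 0.0007
t 8.3 vb [   0.9 -132.4] h 26.5 F [ 0.7 -0.5  0.5] Fvb [ 0.4 -0.7] open 0.0007 q [-0.    0.6   1.41  0.    1.12  1.18]
```

View pics/side7.png

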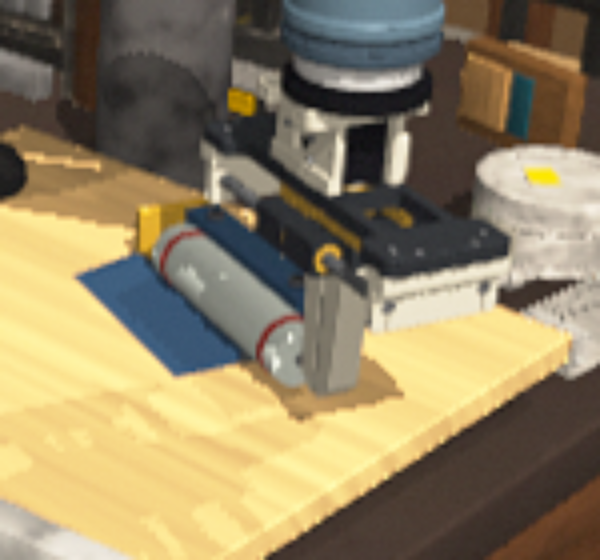

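The finger is level with the bar's end face and nearly touching it. I'll slide it, watching the force.

```bash
python3 -m jog '[1,0,0,-0.004,0,1,0,0,-0.008,0,1,0,0,-0.012,0,1,0,0,-0.016,0,1,0,0,-0.02,0]'; python3 -m jog '[1,0,0,-0.003,0,1,0,0,-0.006,0,1,0,0,-0.009,0,1,0,0,-0.012,0]';  python3 -c "
from h import *
rep()
c=__import__('bench').capture
a=c('side')[:,:,::-1]
cv2.imwrite('pics/side8.png',cv2.resize(a[130:270,270:420],None,fx=4,fy=4))"
```

```text
time: 8.77
eef_pos: [0.655, 0.1265, 0.0654]
orientation: [0.137, -0.693, 0.694, -0.138]
contact_force: [0.5, -4.0, 2.2]
opening: 0.0005
time: 9.1
eef_pos: [0.6498, 0.138, 0.0648]
orientation: [0.138, -0.693, 0.694, -0.138]
contact_force: [1.2, -3.1, 1.5]
opening: 0.0005
t 9.1 vb [-1.000e-01 -1.008e+02] h 24.8 F [ 1.2 -3.1  1.5] Fvb [-0.  -3.3] open 0.0005 q [ 0.04  0.6   1.43 -0.    1.11  1.22]
```

View pics/side8.png

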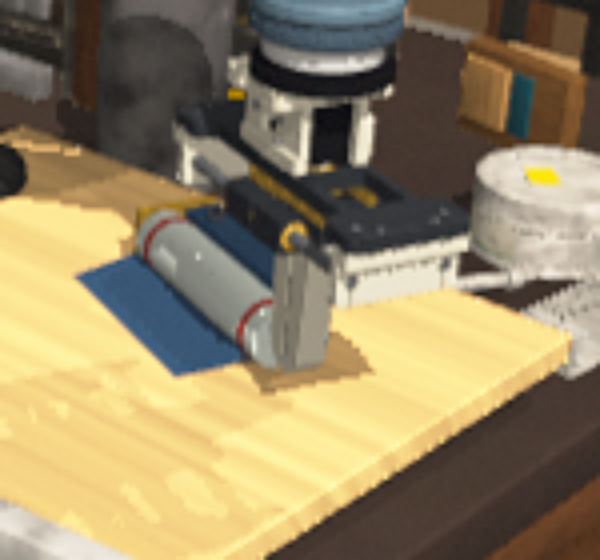

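The bar is sliding with about 3 N of force. Roughly 8 mm remain, so I'll take small steps and look for a force rise at the stop.

```bash
for i in 1; do python3 -m jog '[1,0,0,-0.002,0,1,0,0,-0.004,0,1,0,0,-0.005,0]'; done; python3 -m jog '[1,0,0,-0.001,0,1,0,0,-0.001,0]'; python3 -m jog '[1,0,0,-0.001,0,1,0,0,-0.001,0]'; python3 -c "
from h import *
rep()"
```

```text
time: 9.4
eef_pos: [0.6477, 0.1428, 0.0647]
orientation: [-0.138, 0.694, -0.693, 0.138]
contact_force: [2.1, -3.0, 2.1]
opening: 0.0007
time: 9.57
eef_pos: [0.6473, 0.1437, 0.0646]
orientation: [-0.138, 0.694, -0.693, 0.138]
contact_force: [1.9, -2.0, 1.1]
opening: 0.0004
time: 9.73
eef_pos: [0.647, 0.1445, 0.0646]
orientation: [-0.138, 0.694, -0.693, 0.138]
contact_force: [-0.2, -2.1, 1.1]
opening: 0.0006
t 9.73 vb [ -0.3 -93.7] h 24.6 F [-0.2 -2.1  1.1] Fvb [-1.  -1.9] open 0.0006 q [0.05 0.59 1.44 0.   1.11 1.23]
```

```bash
for i in 1; do python3 -m jog '[1,0,0,-0.001,0,1,0,0,-0.001,0]'; done; python3 -m jog '[1,0,0,-0.001,0,1,0,0,-0.001,0]'; python3 -m jog '[1,0,0,-0.001,0,1,0,0,-0.001,0]'; python3 -c "
from h import *
rep()
c=__import__('bench').capture
b=c('top')[:,:,::-1]
cv2.imwrite('pics/top9.png',cv2.resize(b[70:220,180:340],None,fx=4,fy=4))"
```

```text
time: 9.9
eef_pos: [0.6466, 0.1454, 0.0647]
orientation: [-0.138, 0.694, -0.693, 0.138]
contact_force: [1.0, -2.3, 1.4]
opening: 0.0001
time: 10.07
eef_pos: [0.6463, 0.1462, 0.0647]
orientation: [0.138, -0.693, 0.694, -0.138]
contact_force: [1.6, -3.0, 2.1]
opening: 0.0008
time: 10.23
eef_pos: [0.6463, 0.1462, 0.0647]
orientation: [0.138, -0.693, 0.694, -0.138]
contact_force: [2.4, -6.0, 1.3]
opening: 0.0006
t 10.23 vb [ -0.2 -91.9] h 24.7 F [ 2.4 -6.   1.3] Fvb [-0.1 -6.4] open 0.0006 q [ 0.06  0.59  1.44 -0.    1.11  1.23]
```

View pics/top9.png

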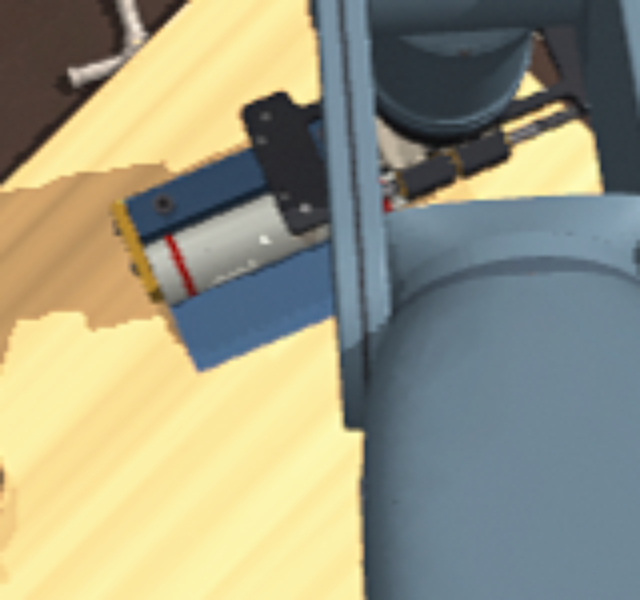

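The bar touches the brass plate (about 150,270 in the crop), the finger has stopped advancing and the force is rising. I'll press once more to confirm, then retreat.

```bash
python3 -m jog '[1,0,0,-0.001,0,1,0,0,-0.001,0]'; python3 -m jog '[1,0,0,0.003,0,1,0,0,0.012,0,1,0,0,0.03,0,1,0,-0.03,0.05,0,1,0,-0.07,0.08,0,1,0,-0.1,0.11,0,1,0,-0.12,0.14,0,1,0,-0.12,0.15,0]'; python3 -m jog '[1,0.03,0,0.03,0,1,0.06,0,0.06,0,1,0.09,0,0.09,0,1,0.12,0,0.12,0,1,0.15,0,0.14,0,1,0.16,0,0.14,0,1,0.16,0,0.14,0,1,0.16,0,0.14,0]'; python3 -c "
from h import *
rep()
c=__import__('bench').capture
b=c('top')[:,:,::-1];a=c('side')[:,:,::-1]
cv2.imwrite('pics/topr10.png',b)
cv2.imwrite('pics/top10.png',cv2.resize(b[70:220,180:340],None,fx=4,fy=4))
cv2.imwrite('pics/side10.png',cv2.resize(a[130:290,190:420],None,fx=3,fy=3))"
```

```text
time: 10.45
eef_pos: [0.6463, 0.1463, 0.0647]
orientation: [0.138, -0.692, 0.695, -0.138]
contact_force: [3.2, -9.2, 0.7]
opening: 0.0006
time: 11.12
eef_pos: [0.7067, 0.0054, 0.1908]
orientation: [0.134, -0.692, 0.695, -0.141]
contact_force: [0.5, -0.5, -0.2]
opening: 0.0002
time: 11.78
eef_pos: [0.6084, -0.1803, 0.184]
orientation: [-0.138, 0.694, -0.693, 0.137]
contact_force: [1.8, -0.5, -0.4]
opening: 0.0005
t 11.78 vb [-160.3 -379. ] h 144.0 F [ 1.8 -0.5 -0.4] Fvb [ 1.4 -1.2] open 0.0005 q [-0.46  0.44  1.38  0.    1.32  0.71]
```

View pics/top10.png

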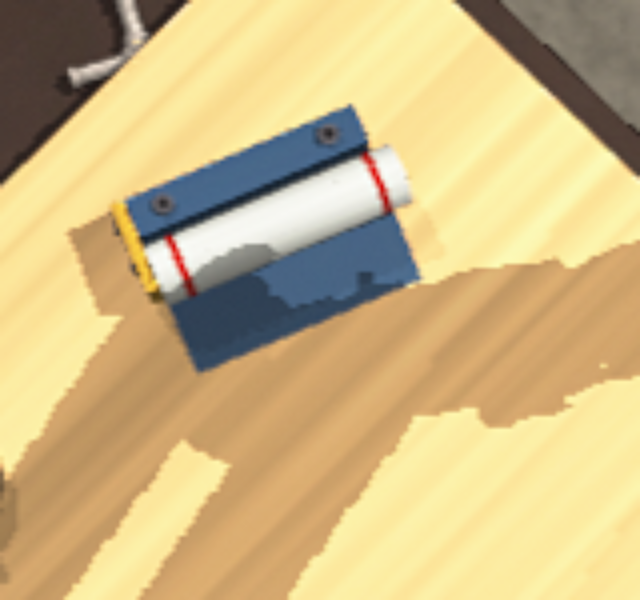

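View pics/side10.png

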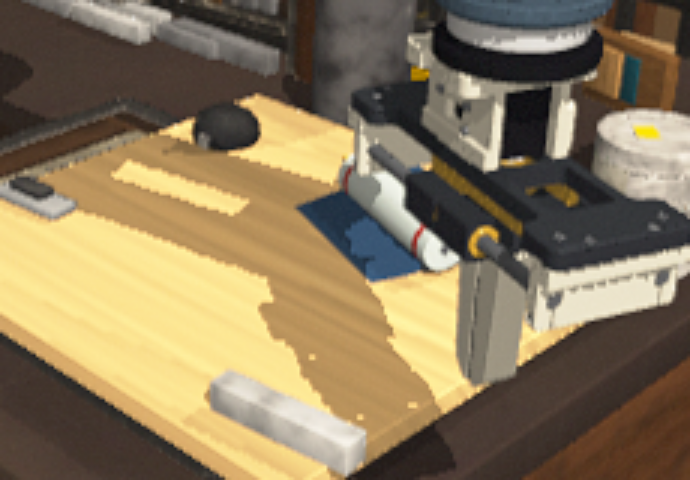

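View pics/topr10.png

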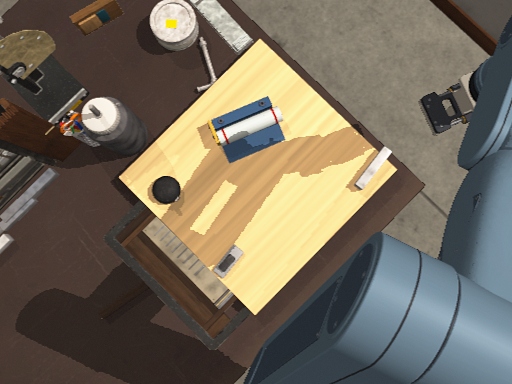

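```bash
python3 -c "
from h import *
f=lambda x,y,z:tovb(ray('top',((x+.5)/4-.5+180,(y+.5)/4-.5+70),.04+z))
a=f(180,265,.04);b=f(377,183,.04);print(a,b,(a+b)/2)
print('right end',f(386,149,.022),f(408,200,.022))
from bench import ticket
ticket.finish_job()"
```

```text
[-3.26702877 59.35580143] [ -3.09930008 -58.93462557] [-3.18316443  0.21058793]
right end [ 16.97232954 -73.30526059] [-14.83516694 -73.30510836]
the job is handed in; nothing more can be done
```

The round bar is lying in the vee with its end against the brass stop, and I've handed the job in after about 12 s of robot time. I only pushed it and never gripped it. The open fingers squared it up and rolled it over the board, up the ramp and into the vee. Then the closed fingers slid it about 33 mm along the vee.

**End on the stop:** the finger stopped moving while the push force rose from about 3 N to about 9 N. After I backed off, the top picture shows the bar touching the plate with no visible gap.

**Position:** the top camera puts the bar's middle 0.2 mm from the seat along the vee, and it is parallel to the vee. Across the vee, the red bands read 3 mm towards the ramp. The bar's edges read only about 1 mm off, on the other side. The two disagree by a few millimetres, about what I'd expect from the 2 mm camera calibration and hand-picked pixels. I didn't resolve it or check the height in a second view.

**Other things:** the tape measure, metal bar and stamp pad look unmoved in the last top picture. The robot had backed well clear of everything before I handed in. The readings I took stayed below about 10 N.

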